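Find the stamped picture crate and push it to the dispatch rail

ROBOT

A 6-joint arm with a two-finger parallel gripper is mounted at the origin on the work surface. World frame = base frame: x ahead of the robot, y to its left, z up, the work surface at z = 0. Lengths are in m, angles in rad, forces in N, time in s.
With the tool pointing down it reaches from about 0.3 to 0.775 m from the base axis. Payload 14.6 kg.
Tool frame: the origin (TCP) lies on the centre line of the jaws, within the pads' length; the fingertips stand 19 mm ahead of it and the grasp point (between the pads) is the TCP; z points along the fingers, y is the direction in which the jaws open and shut (so a half turn about z gives the same grasp; the last joint's range is limited). The gripper opens to 94 mm and grips with 3 to 60 N. Pads are 16 mm wide; open, the fingers measure 119 mm over their backs; the gripper's body (75 mm by 177 mm) begins 78 mm behind the grasp point.
Start: joints at [-1.372, 0.3, 1.521, -0, 1.321, -0.067], TCP at [0.144, -0.531, 0.224] pointing down, gripper open.
Joint ranges: [-3.03, 3.03], [-0.79, 2.21], [0.23, 2.52], [-1.04, 4.18], [0, 3.07], [-2.55, 2.55]. Speed limits (rad/s): [2.22, 2.22, 2.57, 3.14, 3.14, 3.14].

INTERFACE

Orientations are given as [roll, pitch, yaw] about the fixed x, y, z axes, in that order (R = Rz(yaw) Ry(pitch) Rx(roll)).
In Python, from station import ctrl gives the robot as it stands. The module is installed in compiled form; this text tells all that it offers.
- The arm moves only by the shell command python3 -m creep 'ROWS' [FORCE]. ROWS is a JSON object of lists of equal length, an entry for each row: "translation": the shift along the world's x, y, z in mm, a list of three; "yaw": the turn about the world's z in rad; "gripper": the closure in counts, from 0 (fully open) to 255 (shut). A call has 1 to 5 rows; each row is the pose to reach, as a shift and turn from the pose measured when the call began; what a row does not reach only later rows make up. A row lasts 1/12 s, in which the tool goes at most 41.7 mm and 7.16 degrees, less where a joint would pass 70% of its speed; a pose out of reach is approached as far as the arm can. A call with a gripper value outside its range is refused whole. The fingers move at their own pace and stop on an object; FORCE is the grip in N (left out, the last holds). Time passes only in rows, so rows that repeat a pose let the fingers close. It gives the time, the measured TCP pose, the force and the opening at its end, in the units of the state.
- ctrl.get_obs(): the state, without advancing time (a new reading comes with each control period).
- ctrl.camera(name): name is "scene" or "top" or "wrist"; returns a dict with "pixels" (420x560x3 uint8, red, green, blue), "depth" (420x560 float32, m along the optical axis (not along the pixel's ray), 0 where there is no reading), "fx", "fy", "cx", "cy" (pixels), "R" (3x3) and "t" (3): a world point X has camera coordinates R X + t; the wrist camera has in their place "tool_from_camera" (4x4, takes a point from camera to tool coordinates, whose origin is the TCP and whose axes are the flange's). Camera axes: x right, y down, z forward; pixel columns grow to the right and rows downward; lengths in m; the calibration is good to about 2 mm. A picture is of the moment at which its call begins: read the wrist's pose just before it.
- ctrl.hand_in(): hands the job in, once; it reports no verdict.
The state is a dict: "time_s": time; "qpos": joint angles; "joint_vel": joint speeds; "tau": joint torques, N m; "ee_pos": TCP position; "eef_rot": TCP orientation; "force": force on the tool from outside, world axes, zero at the start; "moment": the same for the moment, N m; "grip_width": finger opening in m.
Only numpy, scipy, OpenCV 4.12 (cv2) and the standard library are available. Lean on these libraries where they do the work, as an engineer would, in place of code of your own. Each camera call takes 0.05 s, during which the arm holds its last target. There are 200 camera calls.

TASK

Two small closed picture crates stand upright on the studio bench and one has a blue ring-and-dot stamp underneath: with the fingertips, tip both crates over towards the robot, so that each lies on its near side with its underside showing on the side away from the robot. Only once both are lying so, push the stamped one, still lying, across the bench until its underside is flat against the yellow dispatch rail, and leave the plain one lying well short of the rail. Only tip and push: do not grip or lift either crate, and do not disturb the jar, the tape roll or the eraser.

Things in the scene. Friction and masses are not known exactly. Their poses are not given: they have to be found in the camera images.
- crate_stamped: closed plywood crate, 65 mm deep (its x), 100 wide (y), 100 tall (z), 0.25-0.5 kg, loose, starts upright. Origin: centre of its 65 x 100 mm underside; z points to its top, x to its far side, away from the robot. Tipped onto its near side, x points up, the underside faces away from the robot, height 65 mm, origin 32.5 mm up. Has the blue 48 mm stamp underneath; else the two look alike.
- crate_plain: closed plywood crate, 65 mm deep (its x), 100 wide (y), 100 tall (z), 0.25-0.5 kg, loose, starts upright. Origin: centre of its 65 x 100 mm underside; z points to its top, x to its far side, away from the robot. Tipped onto its near side, x points up, the underside faces away from the robot, height 65 mm, origin 32.5 mm up. Its underside is bare plywood.
- rail: yellow wooden dispatch rail fixed flat on the bench beyond the crates: 24 mm thick (its x), 560 mm long (its y), 20 mm high. The origin is the centre of its underside, its x axis points away from the robot, and the face that the crate is pushed against lies 12 mm from the origin on the robot's side.
- jar: closed green glass jar with a metal cap, 60 mm across and 85 mm tall, standing beside the work; origin at the centre of its underside. Leave it alone.
- tape: roll of pale masking tape lying flat, 90 mm across with a 60 mm hole, 24 mm high; origin at the centre of its underside. Leave it alone.
- eraser: blue eraser block 45 x 28 x 18 mm; origin at the centre of its underside. Leave it alone.
There are look-alikes about, which are no part of the job. What is shaped like the crate_stamped but green is not meant.

How it is judged:
On the way, in this order (a step that is already met when the one before it is completed fails the run):
1. both crates lie on their near sides, undersides facing away from the robot (angle between each of crate_stamped, crate_plain's own x axis and vertical below 0.25 rad), for 0.2 s.
2. the stamped crate's underside is flat against the dispatch rail (x of crate_stamped in the frame of rail between -0.02 and -0.002 m and y of crate_stamped in the frame of rail between -0.26 and 0.26 m and angle between the z axis of crate_stamped and the x axis of rail, either way round below 0.1 rad and angle between crate_stamped's own x axis and vertical below 0.25 rad), for 0.2 s.
At the end, for the whole second after the job is handed in: The stamped crate lies on its near side (within 0.25 rad), its underside within 8 mm of the rail's face and within 0.10 rad of parallel to it; the plain crate lies on its near side with the centre of its underside at least 23 mm short of the rail's face; both are at rest (all of step 2 and angle between crate_plain's own x axis and vertical below 0.25 rad and x of crate_plain in the frame of rail below -0.035 m and linear speed of each of crate_stamped, crate_plain below 0.01 m/s); the robot touches nothing.
It fails at once if a crate is lifted (its underside's centre rises over 60 mm above the bench) (height (world z) of any of crate_stamped, crate_plain above 0.06 m).
It fails at once if a crate is gripped (the grasp point between the finger pads is inside the crate) ((x of the grasp point in the frame of crate_stamped between -0.026 and 0.026 m and y of the grasp point in the frame of crate_stamped between -0.044 and 0.044 m and z of the grasp point in the frame of crate_stamped between 0.006 and 0.094 m) or (x of the grasp point in the frame of crate_plain between -0.026 and 0.026 m and y of the grasp point in the frame of crate_plain between -0.044 and 0.044 m and z of the grasp point in the frame of crate_plain between 0.006 and 0.094 m)).
It fails at once if the jar, tape roll or eraser is moved more than 30 mm (distance of any of jar, tape, eraser from where it was at the start of the episode above 0.03 m).
It also fails if it takes over 69 s, if anything falls off the work surface, if the arm or the gripper's body presses on something with over 40 N, if the wrist force passes 120 N, or if a joint passes its speed limit or range.

## Working session

There is one attempt and no reset: what is moved stays moved. The work goes in short steps, Python scripts to look and compute and a shell command to move; the robot and the scene stay as the last step left them, time stands still between calls to the robot, and variables do not carry over. Pictures are saved under pics/ and viewed, about 8 in all and at most 12, crops included, and the job is handed in when it is done.

```bash
mkdir -p pics; cat > h.py <<'E'
import numpy as np, cv2
from station import ctrl
def pts(c):
    d=c["depth"]; v,u=np.mgrid[:420,:560]
    P=np.stack([(u-c["cx"])/c["fx"]*d,(v-c["cy"])/c["fy"]*d,d],-1)
    W=(P-c["t"])@np.array(c["R"]); W[d==0]=np.nan
    return W
def save(c,n): cv2.imwrite(f"pics/{n}.png",c["pixels"][:,:,::-1])
E
python3 - <<'E'
from h import *
for n in("scene","top"):
    c=ctrl.camera(n); save(c,n); np.save(n+".npy",pts(c))
    print(n,np.round(-np.array(c["R"]).T@c["t"],3))
o=ctrl.get_obs();print(o)
E
```

```text
scene [ 1.381 -0.397  1.266]
top [ 0.471 -0.015  1.121]
{'time_s': 0.1, 'qpos': array([-1.37159957e+00,  3.00410669e-01,  1.52150758e+00, -7.94504370e-06,
        1.32070013e+00, -6.65847068e-02]), 'joint_vel': array([-8.94244192e-04, -3.49283973e-04, -1.81932042e-03, -3.53101416e-05,
       -1.23486596e-03, -1.75135746e-03]), 'tau': array([-4.31463950e-04, -5.32641864e+01, -3.53283978e+01,  7.08699413e-02,
        2.34992226e-02, -7.12502151e-05]), 'ee_pos': array([ 0.14442622, -0.53047895,  0.22395056]), 'eef_rot': array([-3.14056869e+00, -6.05686194e-05,  2.65783404e-01]), 'force': array([0.13142094, 0.51876429, 0.16027947]), 'moment': array([-0.00731925,  0.00133636, -0.01952383]), 'grip_width': 0.09424567310319275}
```

View pics/scene.png

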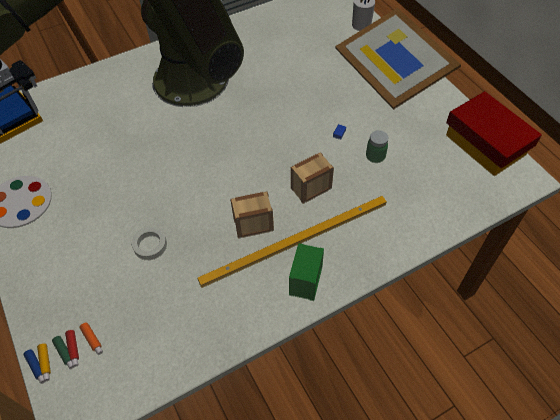

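View pics/top.png

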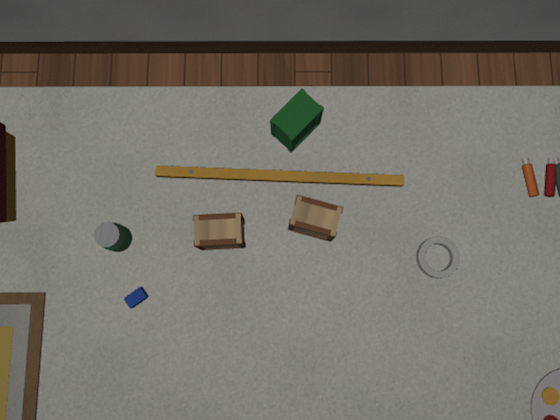

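Both crates are upright, with tops at (218,230) and (316,217) in the top view. The rail runs from (156,171) to (404,181). The jar is at (113,237), the eraser at (136,297) and the tape at (438,257).

```bash
python3 - <<'E'
from h import *
W=np.load("top.npy"); im=cv2.imread("pics/top.png"); hsv=cv2.cvtColor(im,cv2.COLOR_BGR2HSV)
def rep(n,m,lo,hi):
    m=m&(W[...,2]>lo)&(W[...,2]<hi); k,l,s,_=cv2.connectedComponentsWithStats(m.astype(np.uint8))
    for i in range(1,k):
        if s[i,4]<60: continue
        p=W[l==i]; r=cv2.minAreaRect((p[:,:2]*1000).astype(np.float32))
        b=cv2.boxPoints(r)
        print(n,s[i,4],"c",np.round(r[0]),"size",np.round(r[1]),"ang",round(r[2],1),"z",np.round(np.median(p[:,2]),3),"box",b.round().astype(int).tolist())
reg=np.zeros(im.shape[:2],bool); reg[90:320,60:480]=1
rep("tall",reg,.09,.11)
rep("jar",reg,.075,.09)
Y=(hsv[...,0]>12)&(hsv[...,0]<28)&(hsv[...,1]>150)&reg
rep("rail",Y,.012,.03)
rep("low",reg&~Y,.012,.028)
# same from scene camera
W=np.load("scene.npy"); reg[:]=0; reg[100:300,130:400]=1
rep("Stall",reg,.09,.11)
im=cv2.imread("pics/scene.png"); hsv=cv2.cvtColor(im,cv2.COLOR_BGR2HSV)
Y=(hsv[...,0]>12)&(hsv[...,0]<28)&(hsv[...,1]>150)&reg
rep("Srail",Y,.012,.03)
E
```

```text
tall 1391 c [841. -53.] size [ 66. 100.] ang 45.8 z 0.099 box [[782, -41], [854, -111], [900, -64], [828, 6]]
tall 1504 c [622. -90.] size [99. 66.] ang 74.2 z 0.099 box [[577, -129], [640, -147], [667, -51], [604, -33]]
tall 1527 c [594. 112.] size [66. 99.] ang 3.1 z 0.099 box [[559, 160], [564, 61], [630, 64], [624, 164]]
jar 525 c [585. 343.] size [54. 50.] ang 88.9 z 0.083 box [[559, 316], [610, 315], [611, 369], [560, 370]]
rail 2520 c [725. -14.] size [555.  25.] ang 87.7 z 0.019 box [[701, -290], [726, -291], [749, 263], [724, 264]]
low 109 c [815. -59.] size [ 53. 118.] ang 13.4 z 0.018 box [[775, -8], [803, -123], [855, -110], [827, 4]]
low 811 c [ 542. -362.] size [88. 89.] ang 80.6 z 0.024 box [[491, -398], [578, -413], [593, -326], [505, -311]]
low 272 c [456. 296.] size [28. 46.] ang 36.3 z 0.016 box [[430, 307], [458, 270], [481, 286], [453, 323]]
Stall 736 c [599. 116.] size [ 70. 101.] ang 2.5 z 0.098 box [[562, 165], [566, 64], [637, 67], [632, 168]]
Stall 839 c [627. -86.] size [100.  72.] ang 74.4 z 0.098 box [[578, -125], [648, -144], [675, -48], [605, -29]]
Stall 993 c [846. -49.] size [ 66. 105.] ang 45.9 z 0.098 box [[786, -36], [861, -109], [907, -62], [831, 11]]
Srail 1681 c [731. -10.] size [558.  30.] ang 87.4 z 0.019 box [[703, -288], [733, -290], [758, 268], [728, 270]]
```

Crate A is at about (597,114), yaw +0.05. Crate B is at about (625,-88), yaw -0.27. The rail's near face is at about x=714, yaw -0.04. I'll tip B first, with the jaws half-closed and level behind its far top edge.

```bash
python3 -m creep '{"translation":[[30,24,0],[60,48,0],[90,72,0],[122,96,0],[155,121,0]],"yaw":[-0.1,-0.2,-0.3,-0.4,-0.5],"gripper":[92,92,92,92,92]}' 20
python3 -m creep '{"translation":[[30,24,0],[62,48,0],[94,72,0],[126,97,0],[158,121,0]],"yaw":[0,0,0,0,0],"gripper":[92,92,92,92,92]}'
python3 -m creep '{"translation":[[30,24,0],[62,48,0],[94,72,0],[126,97,0],[158,121,0]],"yaw":[0,0,0,0,0],"gripper":[92,92,92,92,92]}'
```

```text
time_s: 0.52
ee_pos: [0.3004, -0.4081, 0.2238]
eef_rot: [-3.14, 0.0, -0.24]
force: [0.7, -0.7, -0.1]
grip_width: 0.064
time_s: 0.93
ee_pos: [0.4596, -0.2854, 0.2237]
eef_rot: [-3.14, 0.0, -0.24]
force: [1.4, -1.7, 0.1]
grip_width: 0.06
time_s: 1.35
ee_pos: [0.6189, -0.1627, 0.2233]
eef_rot: [-3.14, 0.001, -0.24]
force: [-0.9, 0.3, 1.0]
grip_width: 0.0603
```

```bash
python3 -m creep '{"translation":[[25,20,0],[50,40,0],[67,57,0],[67,57,-15],[67,57,-35]],"yaw":[-0.035,-0.035,-0.035,-0.035,-0.035],"gripper":[92,92,92,92,92]}'
python3 -m creep '{"translation":[[0,0,-30],[0,0,-60],[0,0,-75],[0,0,-79],[0,0,-79]],"yaw":[0,0,0,0,0],"gripper":[92,92,92,92,92]}'
```

```text
time_s: 1.77
ee_pos: [0.687, -0.1043, 0.1884]
eef_rot: [-3.14, -0.001, -0.273]
force: [0.2, 0.2, 0.6]
grip_width: 0.0601
time_s: 2.18
ee_pos: [0.6865, -0.1042, 0.1082]
eef_rot: [-3.14, 0.002, -0.273]
force: [0.5, -0.2, 0.6]
grip_width: 0.0598
```

```bash
python3 -m creep '{"translation":[[-8,2.2,0],[-15,4.2,0],[-21,5.9,0],[-26,7.3,0],[-31,8.7,0]],"yaw":[0,0,0,0,0],"gripper":[92,92,92,92,92]}'
python3 -m creep '{"translation":[[-5,1.4,0],[-10,2.8,0],[-15,4.2,0],[-20,5.6,0],[-25,7,0]],"yaw":[0,0,0,0,0],"gripper":[92,92,92,92,92]}'
python3 - <<'E'
from h import *
c=ctrl.camera("scene"); save(c,"s2")
E
```

```text
time_s: 2.6
ee_pos: [0.6559, -0.0956, 0.1096]
eef_rot: [-3.14, -0.001, -0.273]
force: [1.8, -0.5, 2.3]
grip_width: 0.0601
time_s: 3.02
ee_pos: [0.6303, -0.0884, 0.1096]
eef_rot: [-3.14, -0.001, -0.273]
force: [0.7, 0.7, 0.6]
grip_width: 0.06
```

View pics/s2.png

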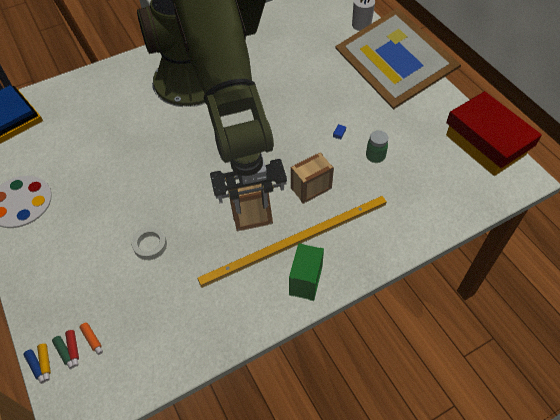

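The crate at (252,210) is leaning towards the robot as intended, with both fingers on its far face. I'll continue.

```bash
python3 -m creep '{"translation":[[-5,1.4,0],[-10,2.8,0],[-15,4.2,0],[-20,5.6,0],[-25,7,0]],"yaw":[0,0,0,0,0],"gripper":[92,92,92,92,92]}'
python3 -m creep '{"translation":[[-5,1.4,0],[-10,2.8,0],[-15,4.2,0],[-20,5.6,0],[-20,5.6,0]],"yaw":[0,0,0,0,0],"gripper":[92,92,92,92,92]}'
python3 -m creep '{"translation":[[0,0,40],[0,0,80],[0,0,120],[0,0,120],[0,0,120]],"yaw":[0,0,0,0,0],"gripper":[92,92,92,92,92]}'
python3 - <<'E'
from h import *
c=ctrl.camera("scene"); save(c,"s3"); cv2.imwrite("pics/s3c.png",cv2.resize(c["pixels"][80:300,100:450,::-1],None,fx=2,fy=2))
W=pts(c)
print([np.round(W[v,u],3) for v,u in((215,250),(205,250),(225,250))])
E
```

```text
time_s: 3.48
ee_pos: [0.604, -0.081, 0.1094]
eef_rot: [-3.14, 0.0, -0.273]
force: [-0.3, -0.1, 0.7]
grip_width: 0.0601
time_s: 3.9
ee_pos: [0.5833, -0.0752, 0.1094]
eef_rot: [-3.14, 0.0, -0.272]
force: [0.0, -0.5, 0.1]
grip_width: 0.0602
time_s: 4.32
ee_pos: [0.584, -0.0753, 0.2317]
eef_rot: [-3.14, -0.004, -0.272]
force: [-0.1, -0.6, -0.8]
grip_width: 0.0602
[array([ 0.591, -0.078, -0.003]), array([ 0.594, -0.076,  0.048]), array([ 0.621, -0.093, -0.002])]
```

View pics/s3c.png

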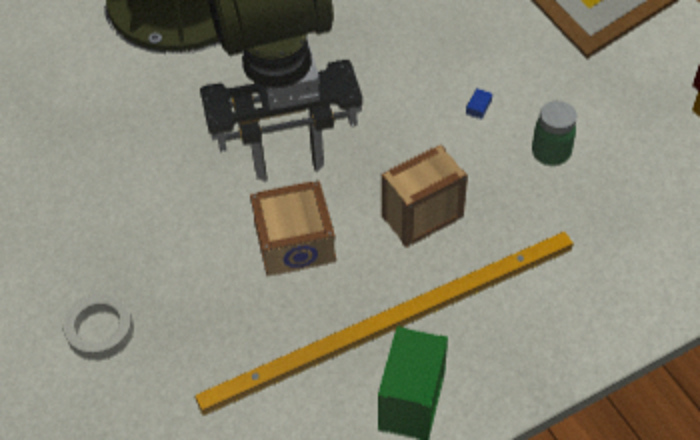

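Crate B lies on its near side with the blue stamp showing at crop (300,257), so B is the stamped one. Next I'll tip A.

```bash
python3 -m creep '{"translation":[[15,35,0],[30,70,0],[46,110,0],[61,150,0],[76,193,0]],"yaw":[0.1,0.2,0.3,0.325,0.325],"gripper":[92,92,92,92,92]}'
python3 -m creep '{"translation":[[0,0,-20],[0,0,-55],[0,0,-90],[0,0,-118],[0,0,-122]],"yaw":[0,0,0,0,0],"gripper":[92,92,92,92,92]}'
python3 -m creep '{"translation":[[-8,-0.4,0],[-15,-0.8,0],[-21,-1.1,0],[-26,-1.4,0],[-31,-1.6,0]],"yaw":[0,0,0,0,0],"gripper":[92,92,92,92,92]}'
```

```text
time_s: 4.78
ee_pos: [0.6573, 0.1136, 0.2274]
eef_rot: [-3.14, 0.002, 0.054]
force: [-0.2, -0.8, 0.4]
grip_width: 0.0602
time_s: 5.2
ee_pos: [0.6541, 0.1133, 0.0977]
eef_rot: [-3.141, 0.014, 0.054]
force: [-1.0, -0.6, -1.0]
grip_width: 0.0599
time_s: 5.62
ee_pos: [0.6236, 0.1117, 0.0994]
eef_rot: [-3.141, 0.01, 0.054]
force: [3.4, -0.0, 2.6]
grip_width: 0.0604
```

```bash
python3 -m creep '{"translation":[[-5,-0.3,2],[-10,-0.5,5],[-15,-0.8,8],[-20,-1,10],[-25,-1.3,10]],"yaw":[0,0,0,0,0],"gripper":[92,92,92,92,92]}'
python3 -m creep '{"translation":[[-5,-0.3,0],[-10,-0.5,0],[-15,-0.8,0],[-20,-1,0],[-25,-1.3,0]],"yaw":[0,0,0,0,0],"gripper":[92,92,92,92,92]}'
python3 -m creep '{"translation":[[-5,-0.3,0],[-10,-0.5,0],[-15,-0.8,0],[-20,-1,0],[-20,-1,0]],"yaw":[0,0,0,0,0],"gripper":[92,92,92,92,92]}'
python3 -m creep '{"translation":[[0,0,40],[0,0,80],[0,0,120],[-40,0,120],[-80,0,120]],"yaw":[0,0,0,0,0],"gripper":[92,92,92,92,92]}'
python3 -m creep '{"translation":[[-40,0,0],[-80,0,0],[-120,0,0],[-120,0,0],[-120,0,0]],"yaw":[0,0,0,0,0],"gripper":[92,92,92,92,92]}'
cat > m.py <<'E'
from h import *
import sys
c=ctrl.camera("top"); W=pts(c); save(c,sys.argv[1])
reg=np.zeros((420,560),bool); reg[170:345,170:370]=1
m=reg&(W[...,2]>.057)&(W[...,2]<.075); k,l,s,_=cv2.connectedComponentsWithStats(m.astype(np.uint8))
for i in range(1,k):
    if s[i,4]<300: continue
    p=W[l==i]; r=cv2.minAreaRect((p[:,:2]*1000).astype(np.float32))
    print(s[i,4],np.round(r[0]),np.round(r[1]),round(r[2],1),np.round(np.median(p[:,2]),3),cv2.boxPoints(r).round().astype(int).tolist())
s=ctrl.camera("scene"); cv2.imwrite(f"pics/{sys.argv[1]}s.png",cv2.resize(s["pixels"][80:300,100:450,::-1],None,fx=2,fy=2))
E
python3 m.py t4
```

```text
time_s: 6.03
ee_pos: [0.5982, 0.1104, 0.1101]
eef_rot: [-3.141, 0.01, 0.054]
force: [-0.3, 0.2, 1.8]
grip_width: 0.0599
time_s: 6.45
ee_pos: [0.5726, 0.1091, 0.1099]
eef_rot: [-3.141, 0.01, 0.054]
force: [0.1, -0.7, 0.5]
grip_width: 0.0597
time_s: 6.87
ee_pos: [0.5519, 0.1081, 0.1099]
eef_rot: [-3.141, 0.01, 0.055]
force: [0.8, 0.2, -0.0]
grip_width: 0.0602
time_s: 7.28
ee_pos: [0.4726, 0.1081, 0.2321]
eef_rot: [-3.14, 0.005, 0.054]
force: [0.3, 0.2, -0.9]
grip_width: 0.06
time_s: 7.7
ee_pos: [0.352, 0.1082, 0.2329]
eef_rot: [-3.14, 0.003, 0.055]
force: [1.3, -0.3, -0.4]
grip_width: 0.0601
2257 [540. -67.] [100. 100.] 74.4 0.063 [[478, -102], [575, -129], [602, -33], [505, -6]]
2297 [508. 107.] [100. 100.] 3.2 0.063 [[455, 154], [461, 54], [560, 60], [555, 160]]
```

View pics/t4s.png

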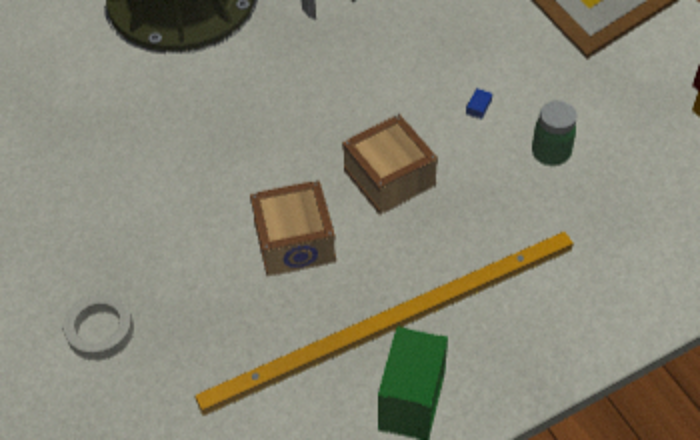

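View pics/t4.png

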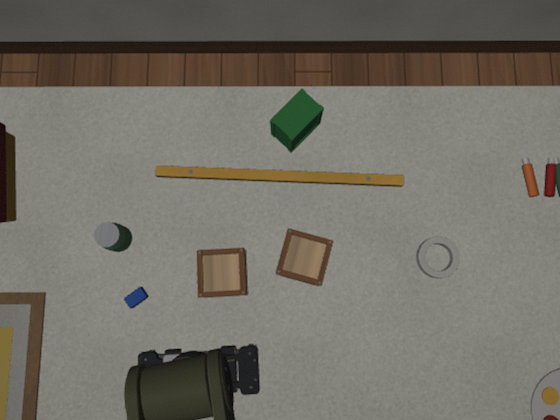

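Both crates lie on their near sides, stamped at top-view (305,257) and plain at (222,273). I'll go behind the stamped one, push it and turn it square to the rail.

```bash
python3 -m creep '{"translation":[[20,-30,0],[40,-61,0],[60,-92,0],[80,-122,0],[100,-151,0]],"yaw":[-0.1,-0.2,-0.3,-0.327,-0.327],"gripper":[92,92,92,92,92]}'
python3 -m creep '{"translation":[[0,0,-40],[0,0,-80],[0,0,-120],[0,0,-150],[0,0,-170]],"yaw":[0,0,0,0,0],"gripper":[92,92,92,92,92]}'
python3 -m creep '{"translation":[[0,0,-10],[0,0,-20],[0,0,-24],[0,0,-24],[0,0,-24]],"yaw":[0,0,0,0,0],"gripper":[92,92,92,92,92]}'
```

```text
time_s: 8.22
ee_pos: [0.4551, -0.0452, 0.2319]
eef_rot: [-3.14, 0.005, -0.276]
force: [-0.2, 0.1, 0.3]
grip_width: 0.0602
time_s: 8.63
ee_pos: [0.4545, -0.0455, 0.058]
eef_rot: [-3.141, 0.009, -0.277]
force: [1.0, -0.7, 0.1]
grip_width: 0.0599
time_s: 9.05
ee_pos: [0.4551, -0.0456, 0.0343]
eef_rot: [-3.141, 0.009, -0.277]
force: [0.4, 0.2, 0.1]
grip_width: 0.0599
```

```bash
python3 -m creep '{"translation":[[8,-2.2,0],[16,-4.4,0],[24,-6.6,0],[32,-8,0],[40,-9,0]],"yaw":[0,0,0,0,0],"gripper":[92,92,92,92,92]}'
python3 -m creep '{"translation":[[8,-1,0],[16,-2,0],[24,-3,0],[32,-4,0],[40,-5,0]],"yaw":[0.024,0.048,0.071,0.095,0.118],"gripper":[92,92,92,92,92]}'
python3 -m creep '{"translation":[[8,-0.5,0],[16,-1,0],[24,-1.5,0],[32,-2,0],[40,-2.5,0]],"yaw":[0.024,0.048,0.071,0.095,0.118],"gripper":[92,92,92,92,92]}'
python3 m.py t5
```

```text
time_s: 9.47
ee_pos: [0.496, -0.0549, 0.0345]
eef_rot: [-3.141, 0.009, -0.277]
force: [-2.7, -0.0, 1.2]
grip_width: 0.0601
time_s: 9.88
ee_pos: [0.5367, -0.06, 0.0345]
eef_rot: [-3.141, 0.009, -0.157]
force: [-2.2, -1.3, 1.4]
grip_width: 0.0602
time_s: 10.3
ee_pos: [0.5775, -0.0625, 0.0345]
eef_rot: [-3.141, 0.009, -0.036]
force: [-2.6, -0.5, 2.7]
grip_width: 0.0599
582 [668. -63.] [37. 99.] 1.2 0.063 [[648, -14], [650, -113], [688, -113], [686, -13]]
2296 [508. 107.] [100. 100.] 3.2 0.063 [[455, 155], [461, 54], [560, 60], [555, 160]]
```

View pics/t5s.png

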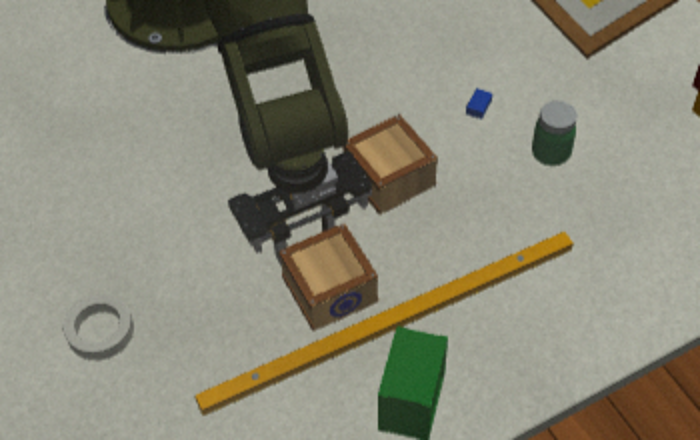

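The stamped crate is nearly square to the rail, underside at x≈687, so about 24 mm remain to the rail face.

```bash
python3 -m creep '{"translation":[[5,-0.2,0],[10,-0.4,0],[14,-0.6,0],[17,-0.7,0],[20,-0.8,0]],"yaw":[0,0,0,0,0],"gripper":[92,92,92,92,92]}'
python3 -m creep '{"translation":[[1,0,0],[2,0,0],[3,0,0]],"yaw":[0,0,0],"gripper":[92,92,92]}'
python3 -m creep '{"translation":[[1,0,0],[2,0,0]],"yaw":[0,0],"gripper":[92,92]}'
```

```text
time_s: 10.82
ee_pos: [0.5981, -0.0633, 0.0344]
eef_rot: [-3.141, 0.008, -0.037]
force: [-0.6, 0.2, -0.3]
grip_width: 0.0603
time_s: 11.07
ee_pos: [0.6012, -0.0633, 0.0344]
eef_rot: [-3.141, 0.008, -0.038]
force: [-2.0, 0.5, 0.3]
grip_width: 0.0602
time_s: 11.23
ee_pos: [0.6032, -0.0633, 0.0344]
eef_rot: [-3.141, 0.008, -0.038]
force: [-1.2, -0.7, 0.5]
grip_width: 0.0599
```

```bash
python3 -m creep '{"translation":[[1,0,0],[2,0,0]],"yaw":[0,0],"gripper":[92,92]}'
python3 -m creep '{"translation":[[1,0,0],[2,0,0]],"yaw":[0,0],"gripper":[92,92]}'
python3 -m creep '{"translation":[[1,0,0],[1.5,0,0]],"yaw":[0,0],"gripper":[92,92]}'
```

```text
time_s: 11.4
ee_pos: [0.6038, -0.0631, 0.0344]
eef_rot: [-3.14, 0.012, -0.038]
force: [-23.5, 1.2, 14.0]
grip_width: 0.0605
time_s: 11.57
ee_pos: [0.6037, -0.063, 0.0344]
eef_rot: [-3.14, 0.018, -0.038]
force: [-29.9, 2.2, 19.7]
grip_width: 0.0604
time_s: 11.73
ee_pos: [0.6035, -0.0629, 0.0345]
eef_rot: [-3.14, 0.023, -0.039]
force: [-21.6, 0.6, 13.7]
grip_width: 0.06
```

The force jumped to about 25 N at the rail, so the crate is seated. I'll back off and check.

```bash
python3 -m creep '{"translation":[[-5,0,0],[-15,0,0],[-30,0,0],[-40,0,10],[-40,0,45]],"yaw":[0,0,0,0,0],"gripper":[92,92,92,92,92]}'
python3 -m creep '{"translation":[[0,0,40],[0,0,80],[0,0,120],[-40,-20,120],[-80,-40,120]],"yaw":[0,0,0,0,0],"gripper":[92,92,92,92,92]}'
python3 -m creep '{"translation":[[-40,-20,0],[-80,-40,0],[-120,-60,0],[-120,-60,0],[-120,-60,0]],"yaw":[0,0,0,0,0],"gripper":[92,92,92,92,92]}'
python3 m.py t6
```

```text
time_s: 12.15
ee_pos: [0.56, -0.0625, 0.0757]
eef_rot: [-3.139, 0.031, -0.039]
force: [-0.4, 0.6, -0.5]
grip_width: 0.0599
time_s: 12.57
ee_pos: [0.4862, -0.0999, 0.198]
eef_rot: [-3.14, 0.025, -0.037]
force: [-0.7, -0.4, -0.8]
grip_width: 0.06
time_s: 12.98
ee_pos: [0.365, -0.1609, 0.1986]
eef_rot: [-3.141, 0.024, -0.04]
force: [0.1, 0.4, 0.6]
grip_width: 0.0601
2133 [661. -64.] [100. 100.] 87.7 0.063 [[609, -111], [710, -116], [714, -16], [613, -12]]
2301 [508. 107.] [100. 100.] 3.3 0.063 [[455, 154], [461, 54], [561, 60], [555, 160]]
```

View pics/t6s.png

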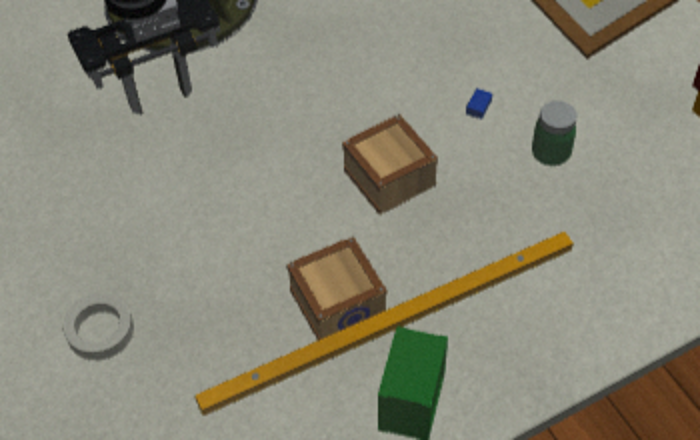

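The stamped crate is flat against the rail. Its underside edge runs from (710,-116) to (714,-16), and the rail face is at x≈709–713 over that stretch, both at 87.7°. The plain crate is about 160 mm short of the rail, and the jar, tape and eraser are where they started.

```bash
python3 -c "
from station import ctrl
ctrl.hand_in()"
```

```text
the job is handed in; nothing more can be done
```

I tipped both crates onto their near sides with the half-closed fingertips. The blue stamp was on the right-hand crate, so I pushed that one while lying, turned it square and pressed it against the rail until the force rose to about 25 N. I then backed off and handed in at about 13 s of the 69 s.

Last checks:
- **Stamped crate:** it lies 65 mm high, with its underside edge on the rail face to within about 2 mm and parallel at 87.7° for both.
- **Plain crate:** it lies with its underside at x≈558 mm, about 160 mm short of the rail.
- **Jar, tape and eraser:** they looked unmoved in the last picture; I did not measure them again.
- **Disagreement:** the top and scene cameras differed by about 5 mm in absolute position. I used the top camera for crate against rail, so the offset largely cancels.

No check failed, but the hand-in gave no verdict.

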